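# Show the stock in the lever bin and close it softly

### The arm

A 7-joint arm with a two-finger parallel gripper is mounted at the origin on the work surface. World frame = base frame: x ahead of the robot, y to its left, z up, the work surface at z = 0. Lengths are in m, angles in rad, forces in N, time in s.
With the tool pointing down it reaches from about 0.425 to 0.925 m from the base axis. Payload 6.8 kg.
Tool frame: the origin (TCP) lies at the very end of the fingers, on their centre line; the grasp point (between the pads) lies 19 mm behind it; z points along the fingers, y is the direction in which the jaws open and shut (so a half turn about z gives the same grasp; the last joint's range is limited). The gripper opens to 85 mm and grips with 20 to 120 N. Pads are 22 mm wide; open, the fingers measure 114 mm over their backs; the gripper's body (76 mm by 85 mm) begins 54 mm behind the grasp point. The pads swing forward as they close: fully open they stand 13 mm farther back than shut.
Start: joints at [-1.409, 0.477, 0.022, 1.555, -0.011, 1.109, -0.083], TCP at [0.18, 0.651, 0.231] pointing down, gripper open.
Joint ranges: [-2.96, 2.96], [-0.34, 2.1], [-1.41, 1.46], [0.24, 2.44], [-1.37, 4.51], [0.17, 1.92], [-2.96, 2.96]. Speed limits (rad/s): [2.39, 2.39, 3.14, 3.14, 3.14, 3.14, 3.14].

### API

Orientations are given as a 3x3 rotation matrix whose columns are the frame's x, y, z axes.
In Python, from bench import telemetry, viewer, arm gives the robot as it stands.
- The arm moves only by the shell command python3 -m jog 'ROWS'. ROWS is JSON, a list of rows, each an object of numbers: "x", "y", "z": the shift along the tool's x, y, z in m; "twist": the turn about the tool's z in rad; "grip": the gripper's target within -1 to 1 (fully open at 1, half-way at 0, shut at -1). A call has exactly 5 rows; each row shifts and turns the commanded pose from where the row before left it, along the tool's axes as they then stand; what a row does not reach is not made up. A row lasts 1/10 s, in which the tool goes at most 50 mm and 8.59 degrees, less where a joint would pass 70% of its speed; a pose out of reach is approached as far as the arm can. A call is refused whole if a number of a shift passes 0.05 or a number of a turn 0.15, either way. A call with a gripper value outside its range is refused whole. The fingers move at their own pace and stop on an object; the grip force is fixed at half the most. Time passes only in rows, so rows that do not move let the fingers close, or fill a call up. It gives the time, the measured TCP pose, the force and the opening at its end, in the units of the state.
- telemetry.observe(): the state, without advancing time (a new reading comes with each control period).
- viewer.camera(name): name is "scene" or "top" or "wrist"; returns the picture (420x560x3 uint8, blue, green, red); there is no depth.
- viewer.camera_model(name): a dict with "fovy" (degrees; the focal length in pixels is half the picture's height over the tangent of half this angle, whatever the lens; pixels are square), "cx", "cy" (the principal point, pixels), "rvec" (rotation vector, rad) and "tvec" (3), from world to camera coordinates, as OpenCV has them. Camera axes: x right, y down, z forward; pixel columns grow to the right and rows downward; lengths in m; the calibration is good to about 2 mm. A picture is of the moment at which its call begins: read the wrist's pose just before it. camera_model takes no time and is no camera call; for the wrist camera it gives the pose at the moment of the call.
- arm.sign_off(): hands the job in, once; it reports no verdict.
The state is a dict: "t": time; "joint_positions": joint angles; "qvel": joint speeds; "joint_torque": joint torques, N m; "position": TCP position; "tool_rot": TCP orientation; "ft_force": force on the tool from outside, world axes, zero at the start; "moment": the same for the moment, N m; "gripper_width": finger opening in m.
Only numpy, scipy, OpenCV 4.12 (cv2) and the standard library are available. Lean on these libraries where they do the work, as an engineer would, in place of code of your own. Each camera call takes 0.05 s, during which the arm holds its last target.

### The job

We are counting stock: with your fingertips, press the lever of the green-lidded bin all the way down, keep its lid wide open for three seconds so the camera over the bench can see the tins inside, then ease the lever back up so the lid comes down slowly and closes without slamming, and take your hand away. Work the lid only by its lever, without gripping or forcing it, and leave the orange-lidded bin and all the goods on the bench where they are.

Things in the scene. Friction and masses are not known exactly. Their poses are not given: they have to be found in the camera images.
- green_bin: Bin with a white body 240 long (x) x 180 wide (y) x 170 high, fixed to the bench, a green lid and a hand lever. Origin at the centre of its underside; x points from the front (paddle end) to the rear (lid hinge), y to its left, z up. Front wall 120 in front of the origin; lid hinge 120 behind it, 175 up.
- green_lever: The green-lidded bin's lever: a steel bar along the outside of the bin's right (-y) wall, with a paddle at its front end. Origin on its pivot. Its tail pushes a rod that lifts the lid; the lid's own weight brings lid and paddle back as the paddle is allowed to rise. Let go, it slams.
- green_paddle (a point): Centre of the top of the black rubber-faced paddle, 62 wide (bin y) x 48 long (bin x) x 12 thick, 70 in front of the bin's front wall, 77 right of its middle. At rest it is 143 above the bench, front edge tilted 8 degrees up; fully pressed 93 above the bench, tilted 8 degrees down. It drifts under 5 sideways. Takes 10 to 16 N at first, less as the lid rises; rigid stop at the bottom.
- green_lever_angle (a joint): Angle of the green-lidded bin's lever in rad: 0 up at rest (lid shut), 0.288 pressed right down on its stop (lid fully open, 1.30 rad); 0.0058 rad for each mm the paddle goes down. The lid turns 4 to 5 times as far as the lever.
- green_lid: The green lid, 252 x 194 x 12, hinged along its rear edge; origin at its middle, 125 from the hinge line. Level when shut (its z axis up), tilted 1.30 rad when fully open. Its free front edge swings up and away from the robot, to 420 above the bench.
- orange_bin: Bin with a white body 240 long (x) x 180 wide (y) x 170 high, fixed to the bench, an orange lid and a hand lever. Origin at the centre of its underside; x points from the front (paddle end) to the rear (lid hinge), y to its left, z up. Bystander, the same build as the other bin, with its own lever.
- orange_lever_angle (a joint): Angle of the orange-lidded bin's lever in rad: 0 up at rest with its lid shut.
- soup_tin: Bystander: standing tin with a red label, 66 diameter x 100 high; origin at the centre of its underside. It stands in front of the green-lidded bin, beside the lever's paddle.
- bean_tin: Bystander: standing tin with a blue label, 73 diameter x 108 high; origin at the centre of its underside. It stands in front of the orange-lidded bin, beside that bin's paddle.
- fish_tin: Bystander: low tin with a yellow label, 84 diameter x 36 high, between the two bins; origin at the centre of its underside.
- fruit_tin: Bystander: squat tin with a green label, 84 diameter x 82 high, at the left of the bench; origin at the centre of its underside.
- sauce_jar: Bystander: amber glass jar with a red cap, 72 diameter x 130 high; origin at the centre of its underside.
- pasta_box: Bystander: blue carton, 55 x 120 x 190 high; origin at the centre of its underside.

How it is judged:
On the way, in this order (a step that is already met when the one before it is completed fails the run):
1. the lever is pressed down by the fingers and the green lid is held wide open (over 1.15 rad) for 2.5 s (angle between green_lid's own z axis and vertical above 1.15 rad and contact force between the fingers and green_lever above 0.3 N), for 2.5 s.
2. the lid comes down under control: nearly shut, with the fingers still carrying the lever (angle between green_lid's own z axis and vertical between 0.02 and 0.3 rad and contact force between the fingers and green_lever above 0.3 N), for 0.05 s.
3. the green lid is shut (angle between green_lid's own z axis and vertical below 0.03 rad), for 0.2 s.
At the end, for the whole second after the job is handed in: The green lid is shut (within 0.03 rad) and at rest, the orange-lidded bin's lever is up (within 0.01 rad), and the tins, jar and carton are within 20 mm of where they stood (angle between green_lid's own z axis and vertical below 0.03 rad and angular speed of green_lid below 0.1 rad/s and value of joint orange_lever_angle below 0.01 rad and distance of each of soup_tin, bean_tin, fish_tin, fruit_tin, sauce_jar, pasta_box from where it was at the start of the episode below 0.02 m); the robot touches nothing.
It fails at once if the green lid falls or slams: it closes faster than 1.6 rad/s (angular speed of green_lid above 1.6 rad/s and velocity of joint green_lever_angle below -0.1 rad/s).
It fails at once if the lid itself is touched (over 1 N) (contact force between any of the fingers, the arm and green_lid above 1 N).
It fails at once if the lever is gripped or forced (over 35 N) (contact force between any of the fingers, the arm and green_lever above 35 N).
It fails at once if the orange-lidded bin is opened (its lever pressed over 0.025 rad) (value of joint orange_lever_angle above 0.025 rad).
It fails at once if a tin, the jar or the carton is moved or lifted by more than 25 mm (distance of any of soup_tin, bean_tin, fish_tin, fruit_tin, sauce_jar, pasta_box from where it was at the start of the episode above 0.025 m).
It also fails if it takes over 48 s, if anything falls off the work surface, if the arm or the gripper's body presses on something with over 40 N, if the wrist force passes 120 N, or if a joint passes its speed limit or range.

## Working session

There is one attempt and no reset: what is moved stays moved. The work goes in short steps, Python scripts to look and compute and a shell command to move; the robot and the scene stay as the last step left them, time stands still between calls to the robot, and variables do not carry over. Pictures are saved under pics/ and viewed, and the job is handed in when it is done.

```bash
mkdir -p pics; ls
python3 - <<'E'
from bench import telemetry, viewer, arm
import cv2
s=telemetry.observe()
for k,v in s.items(): print(k,v)
for n in ("scene","top"):
    cv2.imwrite(f"pics/{n}0.png",viewer.camera(n)); print(n,viewer.camera_model(n))
E
```

```text
pics
t 0.0
joint_positions [-1.4091016   0.47780824  0.02235284  1.55646778 -0.01147171  1.10930406
 -0.08307336]
qvel [ 0.00051676 -0.00132466 -0.00101004 -0.00086946  0.00115803 -0.00218503
 -0.00171616]
joint_torque [-3.84538034e-04 -5.96440673e+01  1.60731889e+00 -2.81200522e+01
  1.23940801e-02  9.39641468e-03  6.59573004e-06]
position [0.17978087 0.64999306 0.23031363]
tool_rot [[-9.63838732e-01  2.66486004e-01 -3.29454516e-04]
 [ 2.66486154e-01  9.63837010e-01 -1.82967233e-03]
 [-1.70041612e-04 -1.85130412e-03 -9.99998272e-01]]
ft_force [-0.03934047  0.65183915  0.86216333]
moment [-0.01249741 -0.04320845  0.00312069]
gripper_width 0.08540111791056933
scene {'fovy': 53.94872124824106, 'cx': 278.5119829161657, 'cy': 211.95630559167023, 'rvec': array([ 0.64906752, -2.96554065,  0.51706837]), 'tvec': array([0.52828978, 0.28255688, 1.34927308])}
top {'fovy': 56.003789974220425, 'cx': 277.61626397185927, 'cy': 211.74201897976414, 'rvec': array([ 2.17398757, -2.17367953,  0.1093237 ]), 'tvec': array([0.00621646, 0.59026059, 1.43020121])}
```

View pics/scene0.png

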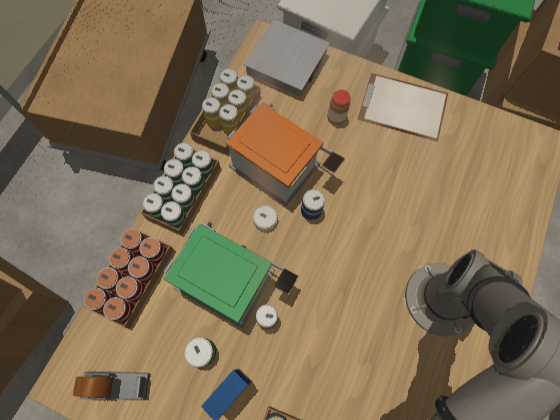

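View pics/top0.png

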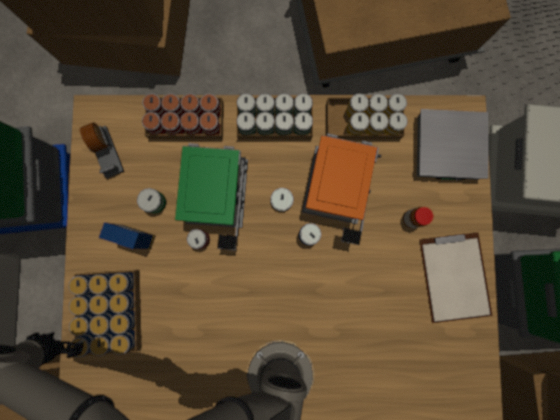

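The top view shows the green bin around (209,186), its black paddle at (228,242) and the soup tin at (197,240). In the scene view the paddle is at (287,281). I'll enlarge both.

Run:
```python
import cv2,numpy as np
t=cv2.imread("pics/top0.png")[130:270,150:300]; s=cv2.imread("pics/scene0.png")[210:350,150:320]
cv2.imwrite("pics/top0c.png",cv2.resize(np.clip(t*1.6,0,255).astype('uint8'),None,fx=4,fy=4,interpolation=2))
cv2.imwrite("pics/scene0c.png",cv2.resize(s,None,fx=4,fy=4,interpolation=2))
```

```text
(no output)
```

View pics/top0c.png

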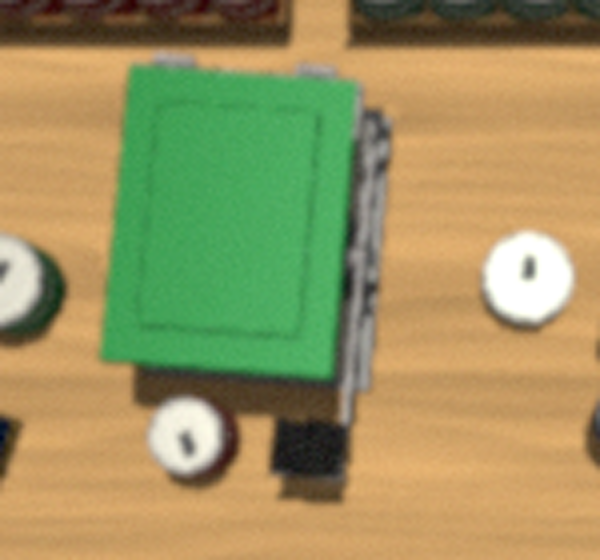

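View pics/scene0c.png

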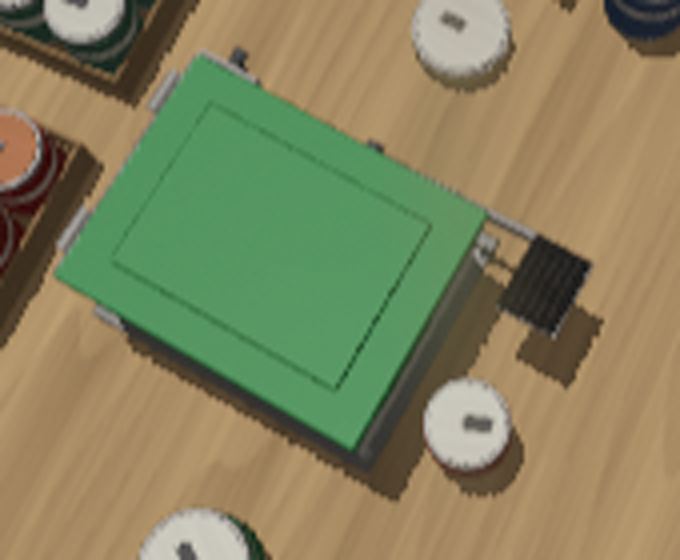

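```bash
cat > h.py <<'E'
import numpy as np,cv2
from bench import viewer
def P(n):
    m=viewer.camera_model(n); f=210/np.tan(np.radians(m['fovy']/2))
    K=np.array([[f,0,m['cx']],[0,f,m['cy']],[0,0,1]]); R=cv2.Rodrigues(m['rvec'])[0]
    return K,R,m['tvec']
def onz(n,uv,z):
    K,R,t=P(n); d=R.T@np.linalg.solve(K,[uv[0],uv[1],1]); c=-R.T@t
    return c+d*(z-c[2])/d[2]
def tri(a,b):
    A=[]
    Ms=[]
    for n,uv in (("top",a),("scene",b)):
        K,R,t=P(n); M=K@np.c_[R,t]; Ms.append(M)
    X=cv2.triangulatePoints(Ms[0],Ms[1],np.array(a,float).reshape(2,1),np.array(b,float).reshape(2,1))
    return (X[:3]/X[3]).ravel()
def proj(n,X):
    K,R,t=P(n); p=K@(R@np.asarray(X,float)+t); return p[:2]/p[2]
E
python3 - <<'E'
from h import *
np.set_printoptions(precision=4,suppress=True)
T=lambda p:(150+p[0]/4,130+p[1]/4)
S=lambda p:(150+p[0]/4,210+p[1]/4)
pts={'lidRL':((133,66),(55,275),.185),'lidRR':((360,80),(203,52),.185),'lidFR':((333,381),(486,212),.185),'lidFL':((102,360),(355,452),.185),
'paddle':((311,448),(545,285),.143),'soup':((187,437),(467,423),.1),
'pFL':((272,473),(553,335),.143),'pFR':((345,478),(592,265),.143)}
for k,(a,b,z) in pts.items():
    print(k,tri(T(a),S(b)),onz('top',T(a),z)[:2],onz('scene',S(b),z)[:2])
E
```

```text
lidRL [0.8011 0.3292 0.157 ] [0.7943 0.3226] [0.7916 0.3307]
lidRR [0.7851 0.1343 0.1622] [0.7825 0.1327] [0.7751 0.1391]
lidFR [0.5334 0.1556 0.1589] [0.5305 0.1526] [0.5319 0.1609]
lidFL [0.5482 0.3502 0.1537] [0.5477 0.3424] [0.5431 0.3512]
paddle [0.4759 0.1787 0.1121] [0.4765 0.1751] [0.4734 0.184 ]
soup [0.4873 0.2928 0.0782] [0.4869 0.2884] [0.4859 0.2945]
pFL [0.4547 0.2113 0.1176] [0.4555 0.2077] [0.453 0.215]
pFR [0.4499 0.1494 0.1094] [0.4513 0.1462] [0.4478 0.1559]
```

```bash
python3 -m jog '[{"x":-0.026,"y":-0.024,"z":-0.003,"grip":-1},{"x":-0.026,"y":-0.024,"z":-0.003,"grip":-1},{"x":-0.026,"y":-0.024,"z":-0.003,"grip":-1},{"x":-0.026,"y":-0.024,"z":-0.003,"grip":-1},{"x":-0.026,"y":-0.024,"z":-0.003,"grip":-1}]'
python3 -m jog '[{"x":-0.026,"y":-0.024,"grip":-1},{"x":-0.026,"y":-0.024,"grip":-1},{"x":-0.026,"y":-0.024,"grip":-1},{"x":-0.026,"y":-0.024,"grip":-1},{"x":-0.026,"y":-0.024,"grip":-1}]'
python3 -m jog '[{"x":-0.026,"y":-0.024,"grip":-1},{"x":-0.026,"y":-0.024,"grip":-1},{"x":-0.026,"y":-0.024,"grip":-1},{"twist":-0.1,"grip":-1},{"twist":-0.09,"grip":-1}]'
python3 - <<'E'
from h import *
from bench import telemetry
s=telemetry.observe(); np.set_printoptions(precision=4,suppress=True)
print(s['t'],s['position'],s['tool_rot'],s['ft_force'],s['gripper_width'])
for n in ("top","scene","wrist"):
    im=viewer.camera(n)
    if n!="wrist":
        p=proj(n,s['position']); print(n,p)
        x,y=int(p[0])-50,int(p[1])-40
        im=cv2.resize(im[max(y,0):y+80,max(x,0):x+100],None,fx=6,fy=6,interpolation=2); print(x,y)
    cv2.imwrite(f"pics/{n}1.png",im)
E
```

```text
0.1 [0.1798 0.6501 0.2304] [[-0.9638  0.2665 -0.0003]
 [ 0.2665  0.9638 -0.0016]
 [-0.0001 -0.0016 -1.    ]] [-0.9309  0.2671  0.1402] 0.08533502298413921
top [ 68.7341 338.0894]
18 298
scene [320.416  510.2299]invalid input
invalid input
invalid input
Traceback (most recent call last):
cv2.error: OpenCV(4.12.0) /io/opencv/modules/imgproc/src/resize.cpp:4208: error: (-215:Assertion failed) !ssize.empty() in function 'resize'
```

```bash
python3 -m jog '[{"x":-0.026,"y":-0.024,"z":-0.003,"twist":0,"grip":-1},{"x":-0.026,"y":-0.024,"z":-0.003,"twist":0,"grip":-1},{"x":-0.026,"y":-0.024,"z":-0.003,"twist":0,"grip":-1},{"x":-0.026,"y":-0.024,"z":-0.003,"twist":0,"grip":-1},{"x":-0.026,"y":-0.024,"z":-0.003,"twist":0,"grip":-1}]'
```

```text
t: 0.7
position: [0.2738, 0.4989, 0.2463]
tool_rot: [[-0.964, 0.267, -0.0], [0.267, 0.964, -0.0], [0.0, -0.0, -1.0]]
ft_force: [1.0, 0.4, 0.7]
gripper_width: 0.0122
```

```bash
python3 -m jog '[{"x":-0.026,"y":-0.024,"z":0,"twist":0,"grip":-1},{"x":-0.026,"y":-0.024,"z":0,"twist":0,"grip":-1},{"x":-0.026,"y":-0.024,"z":0,"twist":0,"grip":-1},{"x":-0.026,"y":-0.024,"z":0,"twist":0,"grip":-1},{"x":-0.026,"y":-0.024,"z":0,"twist":0,"grip":-1}]'
python3 -m jog '[{"x":-0.026,"y":-0.024,"z":0,"twist":0,"grip":-1},{"x":-0.026,"y":-0.024,"z":0,"twist":0,"grip":-1},{"x":-0.026,"y":-0.024,"z":0,"twist":0,"grip":-1},{"x":0,"y":0,"z":0,"twist":-0.1,"grip":-1},{"x":0,"y":0,"z":0,"twist":-0.09,"grip":-1}]'
python3 - <<'E'
from h import *
from bench import telemetry
s=telemetry.observe(); np.set_printoptions(precision=4,suppress=True)
print(s['t'],s['position'],s['tool_rot'],s['ft_force'],s['gripper_width'])
for n in ("top","scene","wrist"):
    im=viewer.camera(n)
    if n!="wrist":
        p=proj(n,s['position']); print(n,p)
        x,y=max(int(p[0])-50,0),max(int(p[1])-40,0)
        im=cv2.resize(im[y:y+80,x:x+100],None,fx=6,fy=6,interpolation=2); print(x,y)
    cv2.imwrite(f"pics/{n}1.png",im)
E
```

```text
t: 1.2
position: [0.3671, 0.3486, 0.2463]
tool_rot: [[-0.964, 0.267, 0.0], [0.267, 0.964, 0.0], [0.0, 0.0, -1.0]]
ft_force: [0.1, 0.0, -0.1]
gripper_width: -0.0001
t: 1.7
position: [0.4231, 0.2584, 0.2463]
tool_rot: [[-0.997, 0.079, 0.0], [0.079, 0.997, -0.0], [-0.0, -0.0, -1.0]]
ft_force: [-0.8, 0.1, 0.5]
gripper_width: 0.0001
1.7 [0.4231 0.2584 0.2463] [[-0.9969  0.0788  0.    ]
 [ 0.0788  0.9969 -0.0001]
 [-0.     -0.0001 -1.    ]] [-0.8132  0.1498  0.5002] 7.528743608826649e-05
top [196.6137 258.5869]
146 218
scene [293.1421 307.687 ]
243 267
```

View pics/top1.png

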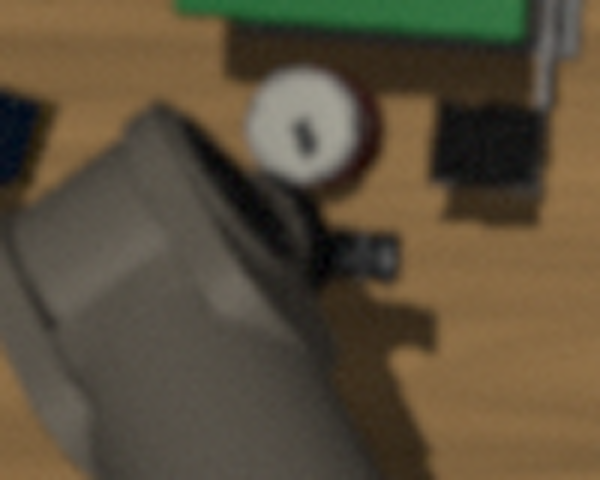

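View pics/scene1.png

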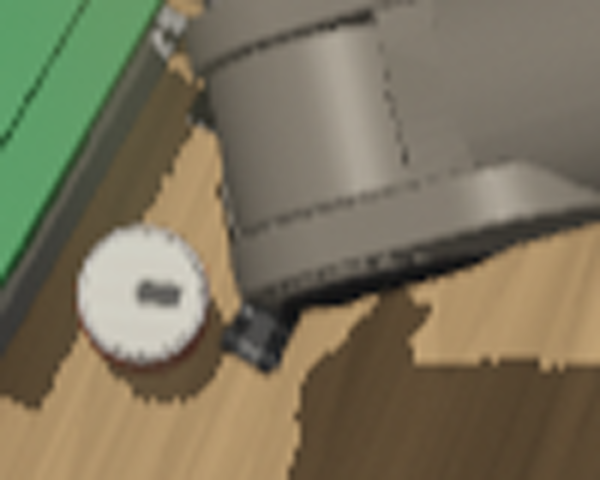

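View pics/wrist1.png

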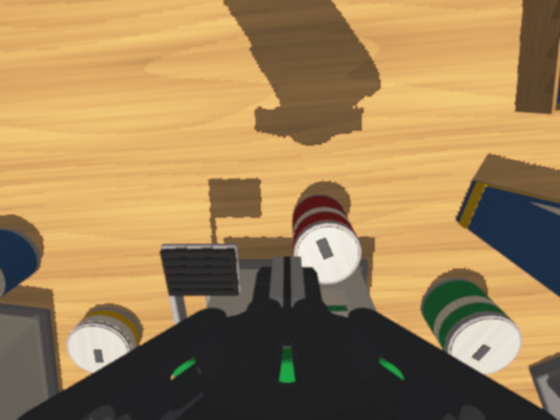

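The wrist view shows the paddle's top face with corners (161,246), (238,246), (240,294) and (165,296). The fingertips end at about (287,258) and the soup lid is at (327,252).

Run:
```python
from h import *
from bench import telemetry
np.set_printoptions(precision=4,suppress=True)
s=telemetry.observe()
print(viewer.camera_model('wrist'), proj('wrist',s['position']))
for uv,z in (((161,246),.146),((238,246),.146),((240,294),.14),((165,296),.14),((201,270),.143),((327,252),.1)): print(uv,onz('wrist',uv,z))
```

```text
{'fovy': 64.8334264219515, 'cx': 286.70474814984044, 'cy': 206.66751958227215, 'rvec': array([-2.1243, -1.957 , -0.3179]), 'tvec': array([-0.2932, -0.4243,  0.2685])} [287.1688 273.839 ]
(161, 246) [0.4463 0.1558 0.146 ]
(238, 246) [0.4514 0.2177 0.146 ]
(240, 294) [0.4998 0.2124 0.14  ]
(165, 296) [0.4964 0.1469 0.14  ]
(201, 270) [0.4721 0.1834 0.143 ]
(327, 252) [0.4857 0.2933 0.1   ]
```

```bash
python3 -m jog '[{"x":-0.012,"y":-0.018,"z":0,"twist":0,"grip":-1},{"x":-0.012,"y":-0.018,"z":0.01,"twist":0,"grip":-1},{"x":-0.012,"y":-0.018,"z":0.015,"twist":0,"grip":-1},{"x":-0.012,"y":-0.0185,"z":0.02,"twist":0,"grip":-1},{"x":0,"y":0,"z":0.02,"twist":0,"grip":-1}]'
python3 - <<'E'
from h import *
im=viewer.camera("top"); cv2.imwrite("pics/top2.png",cv2.resize(im[200:280,180:280],None,fx=6,fy=6,interpolation=2))
im=viewer.camera("wrist"); cv2.imwrite("pics/wrist2.png",im)
print(proj("top",(.465,.182,.181)))
E
```

```text
t: 2.35
position: [0.466, 0.181, 0.1809]
tool_rot: [[-0.996, 0.086, 0.001], [0.086, 0.996, -0.001], [-0.001, -0.001, -1.0]]
ft_force: [-0.1, 1.1, 0.3]
gripper_width: 0.0001
[224.18759059 245.28723544]
```

View pics/wrist2.png

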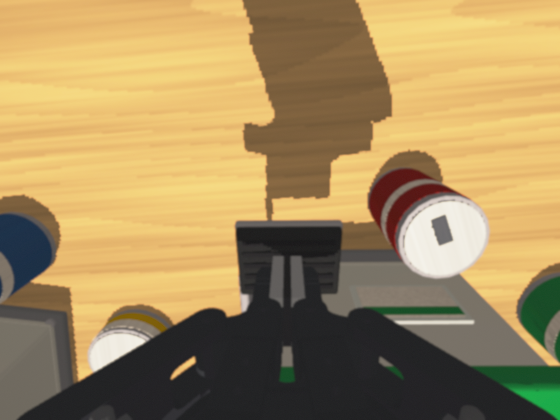

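View pics/top2.png

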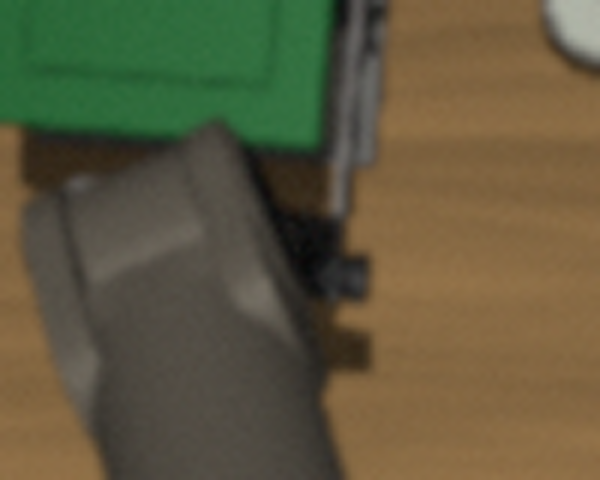

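The fingertips are centred over the paddle, whose face spans columns 236–341 with its front edge at row 222. Next I'll check the wrist housing's clearance to the lid's swing.

Run:
```python
from h import *
im=viewer.camera("scene"); cv2.imwrite("pics/scene2.png",cv2.resize(im[180:340,180:380],None,fx=4,fy=4,interpolation=2))
for z in (.25,.3,.35,.4,.45): 
    X=onz("top",(216,220),z); print(X,proj("scene",X))
```

```text
[0.54285306 0.19954667 0.25      ] [261.7522313  268.76989698]
[0.53906839 0.19193036 0.3       ] [263.78874795 262.79770209]
[0.53528372 0.18431405 0.35      ] [266.00366846 256.30232824]
[0.53149905 0.17669774 0.4       ] [268.42150964 249.2118786 ]
[0.52771438 0.16908143 0.45      ] [271.07149615 241.44065023]
```

View pics/scene2.png

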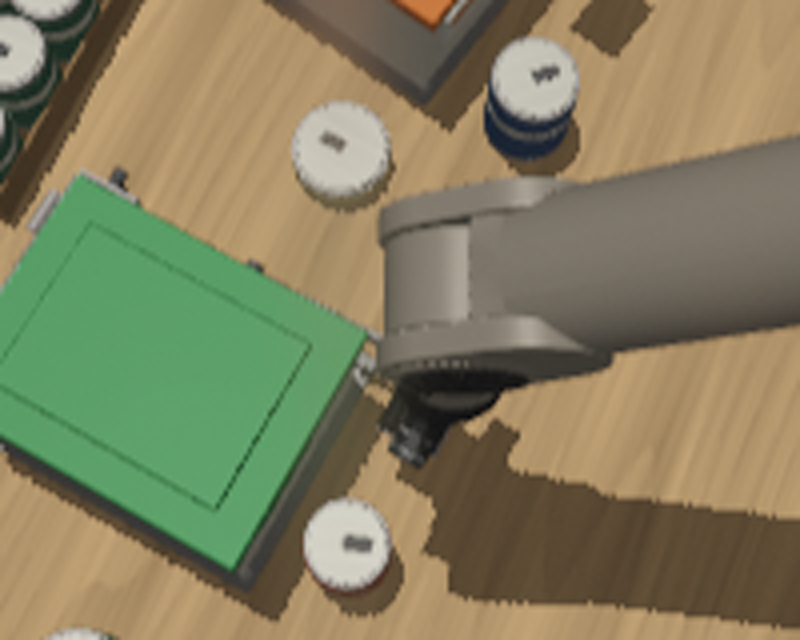

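The housing reaches x≈0.53 at z≈0.4. By the time the lid edge is that high it is far behind, so the swing is clear. Descending now.

```bash
python3 -m jog '[{"x":0,"y":0,"z":0.007,"twist":0,"grip":-1},{"x":0,"y":0,"z":0.008,"twist":0,"grip":-1},{"x":0,"y":0,"z":0.008,"twist":0,"grip":-1},{"x":0,"y":0,"z":0.005,"twist":0,"grip":-1},{"x":0,"y":0,"z":0.003,"twist":0,"grip":-1}]'
python3 -m jog '[{"x":0,"y":0,"z":0.002,"twist":0,"grip":-1},{"x":0,"y":0,"z":0.002,"twist":0,"grip":-1},{"x":0,"y":0,"z":0.002,"twist":0,"grip":-1},{"x":0,"y":0,"z":0.002,"twist":0,"grip":-1},{"x":0,"y":0,"z":0.002,"twist":0,"grip":-1}]'
```

```text
t: 3.0
position: [0.4643, 0.1837, 0.1497]
tool_rot: [[-0.997, 0.08, -0.001], [0.08, 0.997, -0.0], [0.001, -0.0, -1.0]]
ft_force: [-0.3, 0.1, -0.8]
gripper_width: 0.0001
t: 3.5
position: [0.464, 0.1838, 0.1412]
tool_rot: [[-0.997, 0.08, -0.001], [0.08, 0.997, 0.0], [0.001, 0.0, -1.0]]
ft_force: [-6.1, -0.9, 12.2]
gripper_width: -0.0
```

```bash
python3 -m jog '[{"x":0,"y":0,"z":0.002,"twist":0,"grip":-1},{"x":0,"y":0,"z":0.002,"twist":0,"grip":-1},{"x":0,"y":0,"z":0.002,"twist":0,"grip":-1},{"x":0,"y":0,"z":0.002,"twist":0,"grip":-1},{"x":0,"y":0,"z":0.002,"twist":0,"grip":-1}]'
python3 -m jog '[{"x":0,"y":0,"z":0.002,"twist":0,"grip":-1},{"x":0,"y":0,"z":0.002,"twist":0,"grip":-1},{"x":0,"y":0,"z":0.002,"twist":0,"grip":-1},{"x":0,"y":0,"z":0.002,"twist":0,"grip":-1},{"x":0,"y":0,"z":0.002,"twist":0,"grip":-1}]'
```

```text
t: 4.0
position: [0.4631, 0.184, 0.1307]
tool_rot: [[-0.997, 0.079, -0.003], [0.079, 0.997, 0.0], [0.003, 0.0, -1.0]]
ft_force: [-6.8, -0.1, 10.1]
gripper_width: -0.0003
t: 4.5
position: [0.463, 0.184, 0.1205]
tool_rot: [[-0.997, 0.079, -0.003], [0.079, 0.997, 0.0], [0.003, -0.0, -1.0]]
ft_force: [-6.0, -0.5, 8.9]
gripper_width: 0.0
```

```bash
python3 -m jog '[{"x":0,"y":0,"z":0.002,"twist":0,"grip":-1},{"x":0,"y":0,"z":0.002,"twist":0,"grip":-1},{"x":0,"y":0,"z":0.002,"twist":0,"grip":-1},{"x":0,"y":0,"z":0.002,"twist":0,"grip":-1},{"x":0,"y":0,"z":0.002,"twist":0,"grip":-1}]'
python3 -m jog '[{"x":0,"y":0,"z":0.002,"twist":0,"grip":-1},{"x":0,"y":0,"z":0.002,"twist":0,"grip":-1},{"x":0,"y":0,"z":0.0015,"twist":0,"grip":-1},{"x":0,"y":0,"z":0.0015,"twist":0,"grip":-1},{"x":0,"y":0,"z":0.001,"twist":0,"grip":-1}]'
python3 - <<'E'
from h import *
im=viewer.camera("scene"); cv2.imwrite("pics/scene3.png",cv2.resize(im[150:350,120:370],None,fx=3,fy=3,interpolation=2))
E
```

```text
t: 5.0
position: [0.4627, 0.184, 0.1103]
tool_rot: [[-0.997, 0.079, -0.004], [0.079, 0.997, -0.0], [0.004, -0.0, -1.0]]
ft_force: [-6.4, 0.7, 6.5]
gripper_width: -0.0003
t: 5.5
position: [0.4632, 0.184, 0.1023]
tool_rot: [[-0.997, 0.079, -0.003], [0.079, 0.997, 0.0], [0.003, -0.0, -1.0]]
ft_force: [-6.1, 0.6, 6.2]
gripper_width: 0.0
```

View pics/scene3.png

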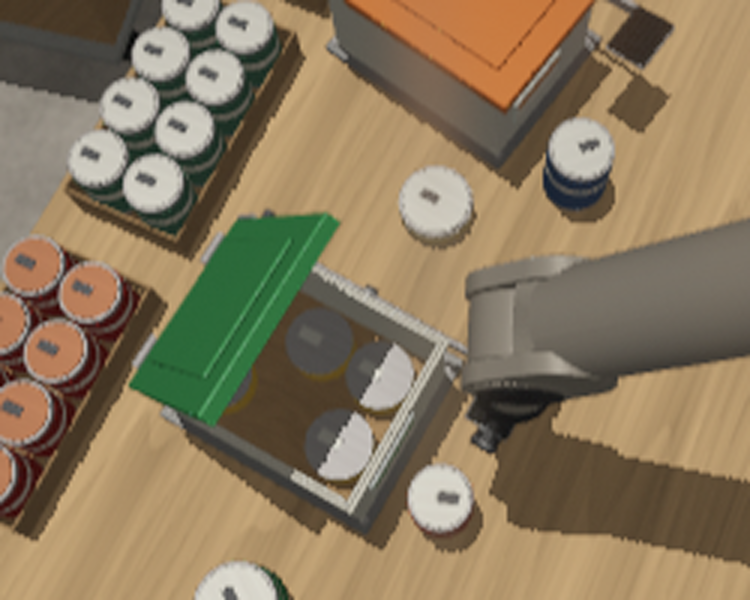

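The lid is well open and the tins are visible. The rest of the stroke goes gently, down to the stop.

```bash
python3 -m jog '[{"x":0,"y":0,"z":0.0015,"twist":0,"grip":-1},{"x":0,"y":0,"z":0.0015,"twist":0,"grip":-1},{"x":0,"y":0,"z":0.0015,"twist":0,"grip":-1},{"x":0,"y":0,"z":0.001,"twist":0,"grip":-1},{"x":0,"y":0,"z":0.0005,"twist":0,"grip":-1}]'
python3 -m jog '[{"x":0,"y":0,"z":0.0005,"twist":0,"grip":-1},{"x":0,"y":0,"z":0.0005,"twist":0,"grip":-1},{"x":0,"y":0,"z":0.0005,"twist":0,"grip":-1},{"x":0,"y":0,"z":0.0005,"twist":0,"grip":-1},{"x":0,"y":0,"z":0,"twist":0,"grip":-1}]'
```

```text
t: 6.05
position: [0.4644, 0.1838, 0.0962]
tool_rot: [[-0.997, 0.08, -0.0], [0.08, 0.997, 0.0], [0.0, 0.0, -1.0]]
ft_force: [-3.4, 1.0, 3.9]
gripper_width: -0.0001
t: 6.55
position: [0.4649, 0.1837, 0.0942]
tool_rot: [[-0.997, 0.08, 0.001], [0.08, 0.997, 0.0], [-0.001, 0.0, -1.0]]
ft_force: [-2.7, 0.4, 2.7]
gripper_width: 0.0001
```

```bash
python3 -m jog '[{"x":0,"y":0,"z":0.0005,"twist":0,"grip":-1},{"x":0,"y":0,"z":0.0005,"twist":0,"grip":-1},{"x":0,"y":0,"z":0.0005,"twist":0,"grip":-1},{"x":0,"y":0,"z":0,"twist":0,"grip":-1},{"x":0,"y":0,"z":0,"twist":0,"grip":-1}]'
python3 - <<'E'
from h import *
im=viewer.camera("top"); cv2.imwrite("pics/top4.png",cv2.resize(im[120:280,150:300],None,fx=4,fy=4,interpolation=2))
E
```

```text
t: 7.05
position: [0.4649, 0.1837, 0.0929]
tool_rot: [[-0.997, 0.08, 0.001], [0.08, 0.997, 0.0], [-0.001, 0.0, -1.0]]
ft_force: [-1.4, 0.5, 2.0]
gripper_width: 0.0002
```

View pics/top4.png

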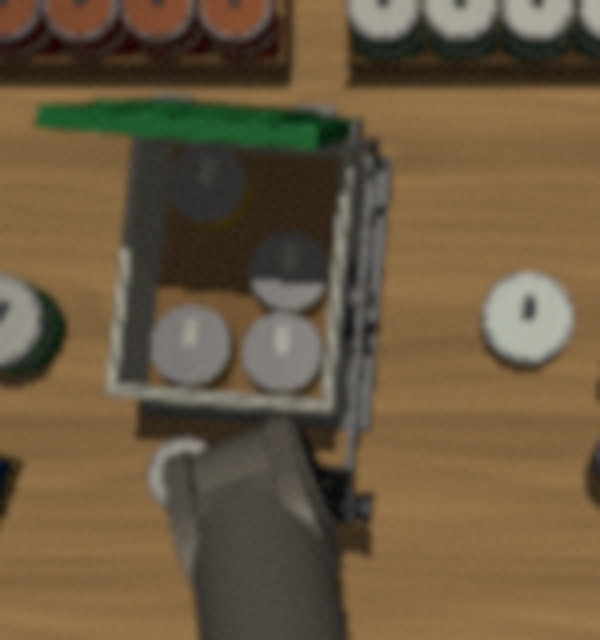

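The lid is nearly upright and the camera over the bench sees all four tins. A little more until the force shows the stop.

```bash
python3 -m jog '[{"x":0,"y":0,"z":0.0005,"twist":0,"grip":-1},{"x":0,"y":0,"z":0.0005,"twist":0,"grip":-1},{"x":0,"y":0,"z":0.0005,"twist":0,"grip":-1},{"x":0,"y":0,"z":0,"twist":0,"grip":-1},{"x":0,"y":0,"z":0,"twist":0,"grip":-1}]'
```

```text
t: 7.6
position: [0.465, 0.1838, 0.0923]
tool_rot: [[-0.997, 0.08, 0.001], [0.08, 0.997, 0.001], [-0.001, 0.001, -1.0]]
ft_force: [-5.2, -0.6, 14.2]
gripper_width: 0.0003
```

On the stop, at about 14 N. Holding for at least 3 s.

```bash
python3 -m jog '[{"x":0,"y":0,"z":0,"twist":0,"grip":-1},{"x":0,"y":0,"z":0,"twist":0,"grip":-1},{"x":0,"y":0,"z":0,"twist":0,"grip":-1},{"x":0,"y":0,"z":0,"twist":0,"grip":-1},{"x":0,"y":0,"z":0,"twist":0,"grip":-1}]'
python3 -m jog '[{"x":0,"y":0,"z":0,"twist":0,"grip":-1},{"x":0,"y":0,"z":0,"twist":0,"grip":-1},{"x":0,"y":0,"z":0,"twist":0,"grip":-1},{"x":0,"y":0,"z":0,"twist":0,"grip":-1},{"x":0,"y":0,"z":0,"twist":0,"grip":-1}]'
python3 -m jog '[{"x":0,"y":0,"z":0,"twist":0,"grip":-1},{"x":0,"y":0,"z":0,"twist":0,"grip":-1},{"x":0,"y":0,"z":0,"twist":0,"grip":-1},{"x":0,"y":0,"z":0,"twist":0,"grip":-1},{"x":0,"y":0,"z":0,"twist":0,"grip":-1}]'
python3 -m jog '[{"x":0,"y":0,"z":0,"twist":0,"grip":-1},{"x":0,"y":0,"z":0,"twist":0,"grip":-1},{"x":0,"y":0,"z":0,"twist":0,"grip":-1},{"x":0,"y":0,"z":0,"twist":0,"grip":-1},{"x":0,"y":0,"z":0,"twist":0,"grip":-1}]'
python3 -m jog '[{"x":0,"y":0,"z":0,"twist":0,"grip":-1},{"x":0,"y":0,"z":0,"twist":0,"grip":-1},{"x":0,"y":0,"z":0,"twist":0,"grip":-1},{"x":0,"y":0,"z":0,"twist":0,"grip":-1},{"x":0,"y":0,"z":0,"twist":0,"grip":-1}]'
python3 -m jog '[{"x":0,"y":0,"z":0,"twist":0,"grip":-1},{"x":0,"y":0,"z":0,"twist":0,"grip":-1},{"x":0,"y":0,"z":0,"twist":0,"grip":-1},{"x":0,"y":0,"z":0,"twist":0,"grip":-1},{"x":0,"y":0,"z":0,"twist":0,"grip":-1}]'
python3 -m jog '[{"x":0,"y":0,"z":0,"twist":0,"grip":-1},{"x":0,"y":0,"z":0,"twist":0,"grip":-1},{"x":0,"y":0,"z":0,"twist":0,"grip":-1},{"x":0,"y":0,"z":0,"twist":0,"grip":-1},{"x":0,"y":0,"z":0,"twist":0,"grip":-1}]'
python3 - <<'E'
from h import *
im=viewer.camera("scene"); cv2.imwrite("pics/scene5.png",cv2.resize(im[150:350,120:370],None,fx=3,fy=3,interpolation=2))
E
```

```text
t: 8.1
position: [0.465, 0.1837, 0.0923]
tool_rot: [[-0.997, 0.08, 0.001], [0.08, 0.997, 0.001], [-0.001, 0.001, -1.0]]
ft_force: [-3.0, -0.9, 13.3]
gripper_width: 0.0001
t: 8.6
position: [0.465, 0.1838, 0.0923]
tool_rot: [[-0.997, 0.08, 0.001], [0.08, 0.997, 0.001], [-0.001, 0.001, -1.0]]
ft_force: [-5.2, -1.2, 13.5]
gripper_width: 0.0001
t: 9.1
position: [0.465, 0.1838, 0.0923]
tool_rot: [[-0.997, 0.08, 0.001], [0.08, 0.997, 0.001], [-0.001, 0.001, -1.0]]
ft_force: [-4.9, -0.5, 13.9]
gripper_width: 0.0002
t: 9.6
position: [0.465, 0.1838, 0.0923]
tool_rot: [[-0.997, 0.08, 0.001], [0.08, 0.997, 0.001], [-0.001, 0.001, -1.0]]
ft_force: [-4.6, -0.6, 13.4]
gripper_width: -0.0002
t: 10.1
position: [0.465, 0.1837, 0.0923]
tool_rot: [[-0.997, 0.08, 0.001], [0.08, 0.997, 0.001], [-0.001, 0.001, -1.0]]
ft_force: [-4.5, -1.4, 11.7]
gripper_width: 0.0003
t: 10.6
position: [0.465, 0.1838, 0.0923]
tool_rot: [[-0.997, 0.08, 0.001], [0.08, 0.997, 0.001], [-0.001, 0.001, -1.0]]
ft_force: [-4.4, -1.3, 13.7]
gripper_width: 0.0001
t: 11.1
position: [0.465, 0.1838, 0.0923]
tool_rot: [[-0.997, 0.08, 0.001], [0.08, 0.997, 0.001], [-0.001, 0.001, -1.0]]
ft_force: [-4.7, -1.2, 13.6]
gripper_width: -0.0003
```

View pics/scene5.png

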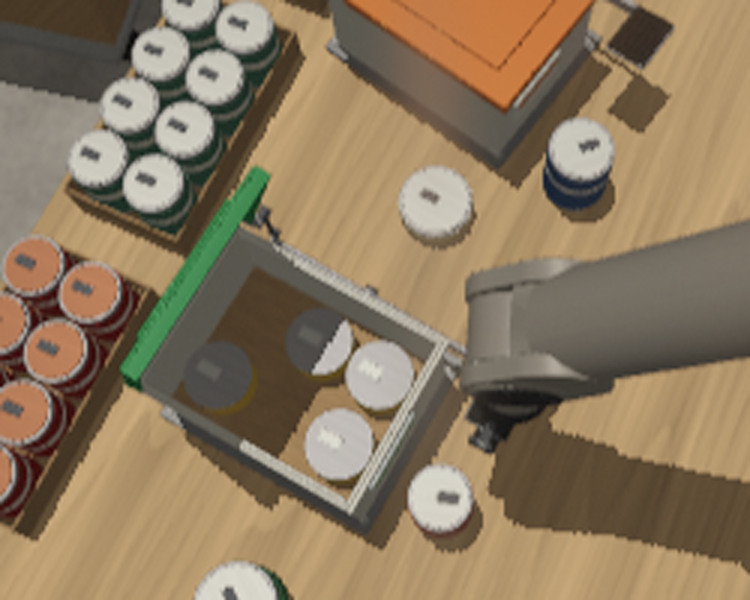

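The lid has been wide open for over 3 s and four tins are visible inside. Easing up now at 15 mm/s (lid about 0.4 rad/s).

```bash
python3 -m jog '[{"x":0,"y":0,"z":-0.0005,"twist":0,"grip":-1},{"x":0,"y":0,"z":-0.001,"twist":0,"grip":-1},{"x":0,"y":0,"z":-0.001,"twist":0,"grip":-1},{"x":0,"y":0,"z":-0.0015,"twist":0,"grip":-1},{"x":0,"y":0,"z":-0.0015,"twist":0,"grip":-1}]'
python3 -m jog '[{"x":0,"y":0,"z":-0.0015,"twist":0,"grip":-1},{"x":0,"y":0,"z":-0.0015,"twist":0,"grip":-1},{"x":0,"y":0,"z":-0.0015,"twist":0,"grip":-1},{"x":0,"y":0,"z":-0.0015,"twist":0,"grip":-1},{"x":0,"y":0,"z":-0.0015,"twist":0,"grip":-1}]'
python3 -m jog '[{"x":0,"y":0,"z":-0.0015,"twist":0,"grip":-1},{"x":0,"y":0,"z":-0.0015,"twist":0,"grip":-1},{"x":0,"y":0,"z":-0.0015,"twist":0,"grip":-1},{"x":0,"y":0,"z":-0.0015,"twist":0,"grip":-1},{"x":0,"y":0,"z":-0.0015,"twist":0,"grip":-1}]'
```

```text
t: 11.65
position: [0.4646, 0.1837, 0.0969]
tool_rot: [[-0.997, 0.08, 0.0], [0.08, 0.997, -0.0], [-0.0, -0.0, -1.0]]
ft_force: [-1.0, 0.6, 3.3]
gripper_width: -0.0003
t: 12.15
position: [0.4645, 0.1837, 0.1045]
tool_rot: [[-0.997, 0.08, -0.0], [0.08, 0.997, 0.0], [0.0, 0.0, -1.0]]
ft_force: [-1.6, 0.9, 4.5]
gripper_width: 0.0
t: 12.65
position: [0.4646, 0.1837, 0.1121]
tool_rot: [[-0.997, 0.08, 0.0], [0.08, 0.997, 0.0], [-0.0, 0.0, -1.0]]
ft_force: [-1.9, 0.5, 6.7]
gripper_width: -0.0001
```

```bash
python3 -m jog '[{"x":0,"y":0,"z":-0.0015,"twist":0,"grip":-1},{"x":0,"y":0,"z":-0.0015,"twist":0,"grip":-1},{"x":0,"y":0,"z":-0.0015,"twist":0,"grip":-1},{"x":0,"y":0,"z":-0.0015,"twist":0,"grip":-1},{"x":0,"y":0,"z":-0.0015,"twist":0,"grip":-1}]'
python3 -m jog '[{"x":0,"y":0,"z":-0.0015,"twist":0,"grip":-1},{"x":0,"y":0,"z":-0.0015,"twist":0,"grip":-1},{"x":0,"y":0,"z":-0.0015,"twist":0,"grip":-1},{"x":0,"y":0,"z":-0.0015,"twist":0,"grip":-1},{"x":0,"y":0,"z":-0.0015,"twist":0,"grip":-1}]'
python3 -m jog '[{"x":0,"y":0,"z":-0.0015,"twist":0,"grip":-1},{"x":0,"y":0,"z":-0.0015,"twist":0,"grip":-1},{"x":0,"y":0,"z":-0.0015,"twist":0,"grip":-1},{"x":0,"y":0,"z":-0.0015,"twist":0,"grip":-1},{"x":0,"y":0,"z":-0.001,"twist":0,"grip":-1}]'
python3 -m jog '[{"x":0,"y":0,"z":-0.001,"twist":0,"grip":-1},{"x":0,"y":0,"z":-0.001,"twist":0,"grip":-1},{"x":0,"y":0,"z":-0.001,"twist":0,"grip":-1},{"x":0,"y":0,"z":-0.001,"twist":0,"grip":-1},{"x":0,"y":0,"z":0,"twist":0,"grip":-1}]'
```

```text
t: 13.15
position: [0.4651, 0.1837, 0.1198]
tool_rot: [[-0.997, 0.08, 0.001], [0.08, 0.997, 0.0], [-0.001, 0.0, -1.0]]
ft_force: [-1.6, -0.2, 6.7]
gripper_width: -0.0002
t: 13.65
position: [0.4658, 0.1837, 0.1276]
tool_rot: [[-0.997, 0.08, 0.002], [0.08, 0.997, 0.001], [-0.002, 0.001, -1.0]]
ft_force: [0.3, -1.3, 7.1]
gripper_width: -0.0001
t: 14.15
position: [0.4668, 0.1836, 0.1351]
tool_rot: [[-0.997, 0.081, 0.004], [0.081, 0.997, 0.001], [-0.004, 0.001, -1.0]]
ft_force: [1.8, -1.2, 8.1]
gripper_width: -0.0
t: 14.65
position: [0.4676, 0.1836, 0.1394]
tool_rot: [[-0.997, 0.081, 0.006], [0.081, 0.997, 0.001], [-0.005, 0.002, -1.0]]
ft_force: [2.3, -0.6, 10.3]
gripper_width: 0.0001
```

The fingers still carry the lever at about 10 N, with the lid at about 0.1 rad. Finishing slowly.

```bash
python3 -m jog '[{"x":0,"y":0,"z":-0.0005,"twist":0,"grip":-1},{"x":0,"y":0,"z":-0.0005,"twist":0,"grip":-1},{"x":0,"y":0,"z":-0.0005,"twist":0,"grip":-1},{"x":0,"y":0,"z":-0.0005,"twist":0,"grip":-1},{"x":0,"y":0,"z":-0.0005,"twist":0,"grip":-1}]'
python3 -m jog '[{"x":0,"y":0,"z":-0.0005,"twist":0,"grip":-1},{"x":0,"y":0,"z":-0.0005,"twist":0,"grip":-1},{"x":0,"y":0,"z":-0.0005,"twist":0,"grip":-1},{"x":0,"y":0,"z":-0.0005,"twist":0,"grip":-1},{"x":0,"y":0,"z":-0.0005,"twist":0,"grip":-1}]'
python3 -m jog '[{"x":0,"y":0,"z":-0.0005,"twist":0,"grip":-1},{"x":0,"y":0,"z":-0.0005,"twist":0,"grip":-1},{"x":0,"y":0,"z":-0.0005,"twist":0,"grip":-1},{"x":0,"y":0,"z":-0.0005,"twist":0,"grip":-1},{"x":0,"y":0,"z":-0.0005,"twist":0,"grip":-1}]'
```

```text
t: 15.15
position: [0.468, 0.1836, 0.142]
tool_rot: [[-0.997, 0.081, 0.007], [0.081, 0.997, 0.002], [-0.006, 0.002, -1.0]]
ft_force: [3.9, -2.4, 9.0]
gripper_width: -0.0
t: 15.65
position: [0.4685, 0.1835, 0.1447]
tool_rot: [[-0.997, 0.081, 0.007], [0.081, 0.997, 0.002], [-0.007, 0.002, -1.0]]
ft_force: [5.4, -2.4, 7.7]
gripper_width: -0.0
t: 16.15
position: [0.465, 0.1839, 0.1455]
tool_rot: [[-0.997, 0.08, 0.001], [0.08, 0.997, 0.0], [-0.001, 0.0, -1.0]]
ft_force: [3.8, 0.3, 4.2]
gripper_width: -0.0
```

```bash
python3 -m jog '[{"x":0,"y":0,"z":-0.0005,"twist":0,"grip":-1},{"x":0,"y":0,"z":-0.0005,"twist":0,"grip":-1},{"x":0,"y":0,"z":-0.0005,"twist":0,"grip":-1},{"x":0,"y":0,"z":-0.0005,"twist":0,"grip":-1},{"x":0,"y":0,"z":0,"twist":0,"grip":-1}]'
python3 -m jog '[{"x":0,"y":0,"z":-0.001,"twist":0,"grip":-1},{"x":0,"y":0,"z":-0.001,"twist":0,"grip":-1},{"x":0,"y":0,"z":-0.002,"twist":0,"grip":-1},{"x":0,"y":0,"z":-0.003,"twist":0,"grip":-1},{"x":0,"y":0,"z":-0.005,"twist":0,"grip":-1}]'
```

```text
t: 16.65
position: [0.4633, 0.1834, 0.1466]
tool_rot: [[-0.997, 0.079, -0.003], [0.079, 0.997, -0.001], [0.002, -0.001, -1.0]]
ft_force: [-0.1, 0.0, -0.1]
gripper_width: 0.0001
t: 17.15
position: [0.4644, 0.1836, 0.1595]
tool_rot: [[-0.997, 0.08, -0.0], [0.08, 0.997, -0.0], [0.0, -0.0, -1.0]]
ft_force: [0.3, -0.1, 0.5]
gripper_width: 0.0002
```

Free of the paddle. I'll back up and toward the robot, then check.

```bash
python3 -m jog '[{"x":0,"y":0,"z":-0.015,"twist":0,"grip":-1},{"x":0,"y":0,"z":-0.02,"twist":0,"grip":-1},{"x":0,"y":0,"z":-0.02,"twist":0,"grip":-1},{"x":0,"y":0,"z":-0.02,"twist":0,"grip":-1},{"x":0,"y":0,"z":-0.015,"twist":0,"grip":-1}]'
python3 -m jog '[{"x":0.01,"y":0.015,"z":0,"twist":0,"grip":-1},{"x":0.01,"y":0.02,"z":0,"twist":0,"grip":-1},{"x":0.01,"y":0.02,"z":0,"twist":0,"grip":-1},{"x":0.01,"y":0.015,"z":0,"twist":0,"grip":-1},{"x":0,"y":0,"z":0,"twist":0,"grip":-1}]'
python3 - <<'E'
from h import *
im=viewer.camera("scene"); cv2.imwrite("pics/scene6.png",im)
im=viewer.camera("top"); cv2.imwrite("pics/top6.png",im)
a=cv2.imread("pics/top0.png"); d=cv2.absdiff(a,im).max(2)
cv2.imwrite("pics/top6d.png",np.hstack([im,cv2.cvtColor(np.clip(d*3.,0,255).astype('uint8'),8)])[:, :][::1,::1][80:280,:].copy()[:, 50:800])
E
```

```text
t: 17.65
position: [0.4649, 0.1838, 0.251]
tool_rot: [[-0.997, 0.08, 0.001], [0.08, 0.997, 0.001], [-0.001, 0.001, -1.0]]
ft_force: [0.6, -0.6, 0.4]
gripper_width: -0.0003
t: 18.15
position: [0.429, 0.2591, 0.2497]
tool_rot: [[-0.997, 0.075, -0.0], [0.075, 0.997, 0.001], [0.0, 0.001, -1.0]]
ft_force: [-0.3, -0.0, 0.3]
gripper_width: 0.0004
```

View pics/scene6.png

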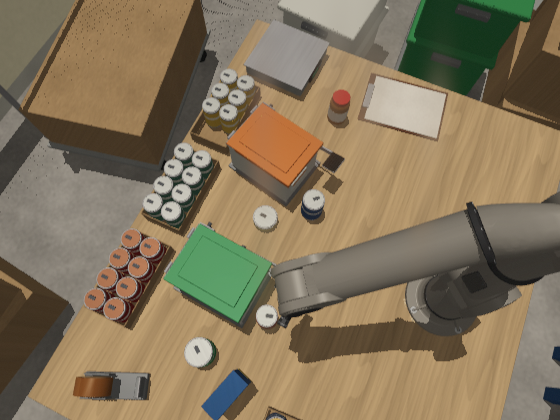

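View pics/top6d.png

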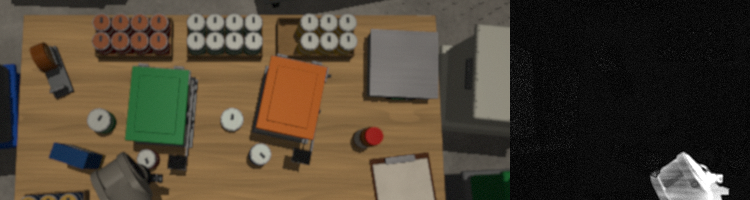

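The lid is shut, and the difference from the starting picture shows only the arm. Nothing else moved. Handing in.

Run:
```python
from bench import arm, telemetry
s=telemetry.observe(); print(s['t'],s['ft_force'],abs(s['qvel']).max())
print(arm.sign_off())
```

```text
18.25 [-0.66096748 -1.080867    0.3788351 ] 0.020172043202807834
the job is handed in; nothing more can be done
None
```

The stock check is done and handed in at 18.25 s, with no verdict reported back.

- **Opening:** I pressed the green bin's lever to its stop with closed fingertips. I held it there about 3.5 s at 12–14 N, and four tins were visible inside.
- **Closing:** I eased the lever up at 15 mm/s, slowing to 5 mm/s near the end. The fingers were still carrying about 8–10 N when the lid was nearly shut. Then I lifted clear and backed away.
- **Last checks:** The lid is shut. In the top view, compared with the starting picture, only the arm had changed on the part of the bench with the bins and goods. The wrist force was near zero.
- **What disagreed or failed:** The top camera placed the paddle about 8 mm in y from where the scene and wrist cameras did. I used the latter two, and the fingers landed centred. My first three move commands were refused because rows must carry every key; the arm did not move.

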